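# Reverse the ratchet and clamp a board in the vice

## Task

Clamp the circuit board in the ratchet vice. First push the direction lever on the ratchet head fully over to its closing side, then swing the handle back to its stop to feel that it free-wheels with the jaws standing still (never wind the vice open). Then work the handle to and fro until the jaws hold the board firmly with about 20 newtons (10 to 30 will do, more than 45 would crush it), and let go.

Things in the scene. Friction and masses are not known exactly. Their poses are not given: they have to be found in the camera images.
- board_vice: Low grey bench vice for circuit boards, fixed to the desk; base plate 130 x 252 x 12 mm. Origin at desk height; x runs along the jaws (away from the robot at yaw 0), y from the fixed jaw towards the ratchet head, z up. The moving jaw slides on rods and closes towards -y. The ratchet head stands at y = +100 mm; two 8 mm stop pins 60 mm from its axis (tops at z = 58 mm) limit the handle.
- fixed_jaw_face (a point): Middle of the inner face of the fixed aluminium jaw, 100 mm long, 23 mm above the desk (jaw top 34 mm); axes as the vice.
- jaw_pad: Black rubber pad on the moving jaw, 92 mm long, z = 14 to 32 mm. Origin at desk height below the middle of its clamping face; axes as the vice. It starts 89 to 98 mm from the fixed jaw. It moves 21 mm for each rad that the handle drives it; once the board is caught the grip rises about 9 N per mm. The vice keeps its grip (up to 30 N) when the handle is let go or swung back.
- board: Green circuit board, 62 x 100 mm, 26 mm high with its parts, standing on four 10 mm stand-offs on the vice's base between the jaws; its edge is 22 to 24 mm above the desk. Origin under its centre; y along its long side, which lies along the jaws. The jaws grip its two long edges, 62 mm apart; the moving jaw pushes it up to the fixed one.
- ratchet_axis (a point): Point on the vertical axis of the ratchet head and its handle, on the flat top of the round steel head (74 mm diameter), 60 mm above the desk; axes as the vice. The ratchet has 12 teeth a turn, so up to 0.5 rad of a driving stroke is lost before it takes up.
- ratchet_handle (a joint): Handle angle, -0.65 (back stop) to +0.65 rad (forward stop). At 0 it points along the vice's -x; it grows clockwise from above (knob to the vice's +y, away from the board). Lever on the closing side: + drives the vice shut, - free-wheels with clicks. Lever on the opening side: - drives it open, + free-wheels.
- handle_knob (a point): Centre of the upright black knob on the handle's end, 105 mm from the ratchet axis, 80 mm above the desk: 22 mm diameter, z = 58 to 100 mm, fixed to the handle. x points outward along the handle, z up. Force across the handle at the knob: free-wheeling 1 to 2 N; driving the empty jaw about 5 N; then about 1.5 N more for every 10 N of grip on the board.
- direction_lever (a joint): Angle of the small direction lever on top of the ratchet head, -0.45 (opening side, where it starts) to +0.45 rad (closing side), with a hard stop at each end. About 2.5 N at its post move it, and it stays where it is left; only part-way over, the ratchet skips or drives the wrong way. On the closing side the post stands towards the board, on the opening side away from it.
- lever_post (a point): Centre of the lever's upright steel post, 10 mm diameter, z = 67 to 98 mm (this point 83 mm). It swings 43 mm from stop to stop about a pivot 50 mm away, on the handle 40 mm from the ratchet axis; mid-way it stands 10 mm past the axis, opposite the knob. x points from post to pivot, z up. Round it the head is flat at z = 60 mm, the lever's arm and pivot reach 67 mm.
Not all that is in view belongs to the job. There is more than one size of the board; the job needs the smaller.

How it is judged:
On the way, in this order (a step that is already met when the one before it is completed fails the run):
1. the direction lever is pushed fully over to its closing side (past +0.35 rad) (value of joint direction_lever above 0.35 rad), for 0.2 s.
2. the handle is swung back to its back stop (below -0.52 rad), the lever still on the closing side (value of joint ratchet_handle below -0.52 rad and value of joint direction_lever above 0.35 rad), for 0.1 s.
3. the handle drives the jaw onto the board (contact force between jaw_pad and board above 3 N), for 0.1 s.
At the end, for the whole second after the job is handed in: The board is held between the moving jaw's pad and the fixed jaw with 10 to 32 N, its long edges along the jaws within 0.05 rad, level within 0.06 rad, its middle within 30 mm of the jaws' middle, at rest; the direction lever is on its closing side (above 0.35 rad) (contact force between jaw_pad and board between 10 and 32 N and value of joint direction_lever above 0.35 rad and angle between the y axis of board and the x axis of board_vice, either way round below 0.05 rad and angle between board's own z axis and vertical below 0.06 rad and x of board in the frame of board_vice between -0.03 and 0.03 m and y of board in the frame of board_vice below -0.014 m and linear speed of board below 0.01 m/s); the robot touches nothing.
It fails at once if the board is squeezed with more than 45 N (contact force between jaw_pad and board above 45 N).
It fails at once if the vice is wound open (the pad more than 101 mm from the fixed jaw) (y of jaw_pad in the frame of board_vice above 0.051 m).
It also fails if it takes over 72 s, if anything falls off the work surface, if the arm or the gripper's body presses on something with over 40 N, if the wrist force passes 120 N, or if a joint passes its speed limit or range.

## Robot

A 7-joint arm with a two-finger parallel gripper is mounted at the origin on a cart in front of the work surface, level with it; the furniture and walls round the work are solid. World frame = base frame: x ahead of the robot, y to its left, z up, the work surface at z = 0. Lengths are in m, angles in rad, forces in N, time in s.
With the tool pointing down it reaches from about 0.4 to 0.85 m from the base axis. Payload 4.5 kg.
Tool frame: the origin (TCP) lies at the very end of the fingers, on their centre line; the grasp point (between the pads) lies 19 mm behind it; z points along the fingers, y is the line along which they close (so a half turn about z gives the same grasp; the last joint's range is limited). The gripper opens to 88 mm and grips with 3 to 60 N. Pads are 18 mm wide; open, the fingers measure 123 mm over their backs; the gripper's body (75 mm by 187 mm) begins 45 mm behind the grasp point.
Start: joints at [-1.165, 0.689, -0.195, 1.565, 0.157, 0.902, -0.215], TCP at [0.227, 0.582, 0.239] pointing down, gripper open.
Joint ranges: [-3.01, 3.01], [-0.46, 2.08], [-1.47, 1.51], [0.13, 2.56], [-1, 4.14], [0.04, 2.09], [-2.66, 2.66]. Speed limits (rad/s): [2.57, 2.57, 3.14, 3.14, 3.14, 3.14, 3.14].

## Interface

Orientations are given as a unit quaternion [x, y, z, w].
In Python, from plant import r gives the robot as it stands. The module is installed in compiled form; this text tells all that it offers.
- The arm moves only by the tool step_arm, never from a script. Its argument "increments" is a list of rows, each a list of 2 entries, a list of its own where there are three numbers: the shift along the world's x, y, z in cm, then the turn, a rotation vector about the world's x, y, z in degrees. A call has exactly 10 rows; each row shifts and turns the commanded pose from where the row before left it; what a row does not reach is not made up. A row lasts 1/10 s, in which the tool goes at most 50 mm and 8.59 degrees, less where a joint would pass 70% of its speed; a pose out of reach is approached as far as the arm can. A call is refused whole if a number of a shift passes 5 or a number of a turn 8.59, either way. A call with a gripper value outside its range is refused whole. "fingers" is the opening, from 0 (shut) to 1 (fully open), set as the call begins (left out, the last holds). The fingers move at their own pace and stop on an object; "grip_force" is the grip in N (left out, the last holds). Time passes only in rows, so rows that do not move let the fingers close, or fill a call up. It gives the time, the measured TCP pose, the force, the opening and the grip force at its end, in the units of the state.
- r.get_state(): the state, without advancing time (a new reading comes with each control period).
- r.snapshot(name): name is "scene" or "side" or "wrist"; returns (picture, depth): 480x640x3 uint8, red, green, blue; 480x640 float32, m along the optical axis (not along the pixel's ray), 0 where there is no reading.
- r.calibration(name): a dict with "fov_y" (degrees; the focal length in pixels is half the picture's height over the tangent of half this angle, whatever the lens; pixels are square), "cx", "cy" (the principal point, pixels), "k1" (the pictures are not rectified: a ray, as slopes to the right and down, at radius r is drawn at 1 + k1 r^2 times it, then the intrinsics apply), "R" (3x3) and "t" (3): a world point X has camera coordinates R X + t. Camera axes: x right, y down, z forward; pixel columns grow to the right and rows downward; lengths in m; the calibration is good to about 2 mm. A picture is of the moment at which its call begins: read the wrist's pose just before it. calibration takes no time and is no camera call; for the wrist camera it gives the pose at the moment of the call.
- r.finish_job(): hands the job in; it is judged then, once.
The state is a dict: "clock": time; "q": joint angles; "qd": joint speeds; "joint_torque": joint torques, N m; "tool_pos": TCP position; "eef_rot": TCP orientation; "contact_force": force on the tool from outside, world axes, zero at the start; "moment": the same for the moment, N m; "opening": opening from 0.0 (shut) to 1.0 (fully open); "finger_force": force on a finger pad.
Only numpy, scipy, OpenCV 4.12 (cv2) and the standard library are available. Lean on these libraries where they do the work, as an engineer would, in place of code of your own. Each camera call takes 0.05 s, during which the arm holds its last target. There are 200 camera calls.

## Working session

There is one attempt and no reset: what is moved stays moved. The work goes in short steps, Python scripts to look and compute and a tool call to move; the robot and the scene stay as the last step left them, time stands still between calls to the robot, and variables do not carry over. Pictures are saved under pics/ and viewed, at most 10 in all, crops included, and the job is handed in when it is done.

Besides the shell and the picture viewer there is one more tool, called after "Emit:" as name(argument=value, ...) on one line, values as JSON. step_arm: Moves the arm, as the interface text tells. Its arguments: {"type":"object","properties":{"increments":{"type":"array","items":{"type":"array"}},"fingers":{"type":"number"},"grip_force":{"type":"number"}},"required":["increments"]}

```bash
mkdir -p pics
cat > h.py <<'E'
import numpy as np, cv2
from plant import r
def save(n,img): cv2.imwrite('pics/'+n,img[:,:,::-1])
def rays(c,uv):
    f=240/np.tan(np.radians(c['fov_y'])/2); d=(np.atleast_2d(uv)-[c['cx'],c['cy']])/f
    u=d.copy()
    for _ in range(20): u=d/(1+c['k1']*(u**2).sum(1,keepdims=True))
    return np.c_[u,np.ones(len(u))]
def at_z(c,uv,z):
    R=np.array(c['R']);t=np.array(c['t']); o=-R.T@t; d=rays(c,uv)@R
    return o+d*((z-o[2])/d[:,2])[:,None]
def by_depth(c,uv,dep):
    uv=np.atleast_2d(uv); R=np.array(c['R']);t=np.array(c['t'])
    z=np.array([dep[int(v),int(u)] for u,v in uv]); return (rays(c,uv)*z[:,None]-t)@R
def proj(c,X):
    f=240/np.tan(np.radians(c['fov_y'])/2); p=np.atleast_2d(X)@np.array(c['R']).T+c['t']; s=p[:,:2]/p[:,2:]
    return s*(1+c['k1']*(s**2).sum(1,keepdims=True))*f+[c['cx'],c['cy']]
E
python3 - <<'E'
from h import *
s=r.get_state(); print(s['tool_pos'],s['eef_rot'],s['clock'])
for n in ('scene','side'):
    p,d=r.snapshot(n); save(n+'.png',p); c=r.calibration(n); np.savez('pics/'+n,p=p,d=d); print(n,c)
E
```

```text
[0.22689924 0.58167724 0.23790891] [ 1.84804355e-01  9.82774897e-01 -9.18974936e-04 -8.28397894e-05] 0.0
scene {'fov_y': 49.84293462697035, 'cx': 318.34292279747496, 'cy': 238.24043782230595, 'k1': -0.12478288946299773, 'R': array([[ 0.72846875, -0.68497329,  0.01203642],
       [-0.35358475, -0.39096958, -0.8497768 ],
       [ 0.58678028,  0.61477995, -0.52700523]]), 't': array([-0.30558776,  0.32734468,  0.47034447])}
side {'fov_y': 44.46696035842006, 'cx': 317.7048892895497, 'cy': 237.91347961886925, 'k1': 0.02836663005794946, 'R': array([[-0.99892888, -0.04488475, -0.01124549],
       [-0.00798767,  0.4066507 , -0.9135488 ],
       [ 0.04557739, -0.91248045, -0.40657365]]), 't': array([0.55709963, 0.02053705, 1.05831691])}
```

View pics/scene.png

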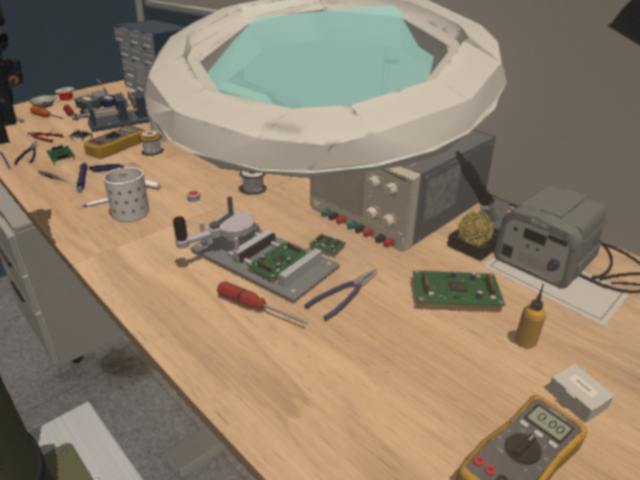

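View pics/side.png

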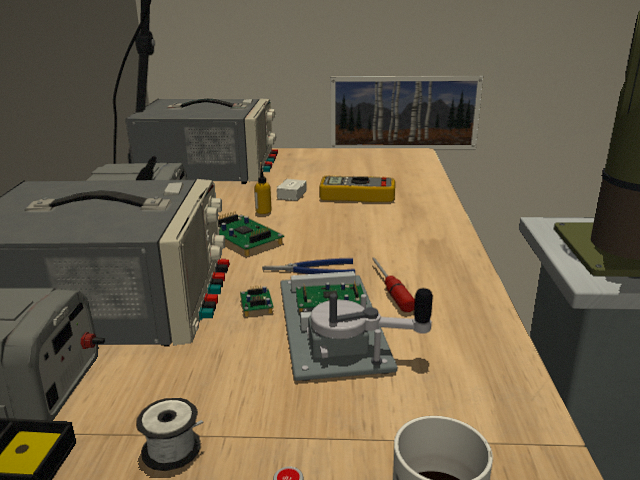

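The side view shows the vice at about (340,330), with the knob at (423,307), the lever post at (333,308) and the round head at (338,318). The scene view shows it at about (265,250), with a magnifier lamp overhead at (330,80).
Board candidates in the scene view are the one between the jaws (275,260), a big one on the desk (457,290) and a tiny one (327,243). The one standing in the vice fits the description. I'll confirm it in an enlarged crop.

Run:
```python
from h import *
a=np.load('pics/side.npz');b=np.load('pics/scene.npz')
A=cv2.resize(a['p'][260:390,260:450],None,fx=4,fy=4,interpolation=2)
save('crop1.png',A)
cs=r.calibration('side');cc=r.calibration('scene')
print('knobtop',at_z(cs,[[424,293]],.1),'posttop',at_z(cs,[[333,294]],.098),'head',at_z(cs,[[338,316]],.06))
print('scene knobtop',at_z(cc,[[180,220]],.1),'post',at_z(cc,[[230,198]],.098),'head',at_z(cc,[[237,225]],.06))
print('lamp',by_depth(cc,[[330,150],[170,90],[480,100],[330,40],[250,15]],b['d']))
d=b['d']; print(by_depth(cc,[[275,258],[457,290],[237,225]],d))
```

```text
knobtop [[0.41079408 0.34789913 0.1       ]] posttop [[0.52202563 0.34973775 0.098     ]] head [[0.51591587 0.33897416 0.06      ]]
scene knobtop [[0.40827002 0.32904098 0.1       ]] post [[0.51903239 0.34166015 0.098     ]] head [[0.50775411 0.3085824  0.06      ]]
lamp [[ 0.18313821 -0.24928902  0.46041133]
 [ 0.16434152 -0.1714394   0.46954364]
 [ 0.24912902 -0.26810788  0.47052163]
 [ 0.25252111 -0.177751    0.47994325]
 [ 0.24200127 -0.12488999  0.48759412]]
[[ 0.52414378  0.22231568  0.02419592]
 [ 0.69258227 -0.04269809  0.01635623]
 [ 0.50963263  0.31144655  0.05801885]]
```

View pics/crop1.png

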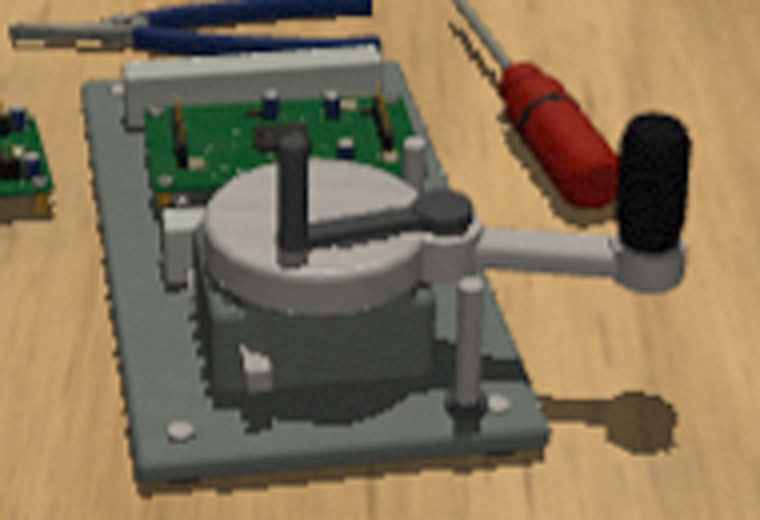

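The crop confirms that the smaller board stands between the jaws. The lever post is on the side away from the board, so it's on its opening side, and the handle is near 0. Next I'll fit the head and knob from depth.

```bash
cat >> h.py <<'E'
def cloud(c,d):
    v,u=np.nonzero(d>0); uv=np.c_[u,v].astype(float); R=np.array(c['R']);t=np.array(c['t'])
    return (rays(c,uv)*d[v,u][:,None]-t)@R, uv
E
python3 - <<'E'
from h import *
for n in('side','scene'):
    a=np.load(f'pics/{n}.npz'); P,uv=cloud(r.calibration(n),a['d'])
    m=(abs(P[:,0]-.5)<.15)&(abs(P[:,1]-.27)<.2); P=P[m]
    C=a['p'][uv[m][:,1].astype(int),uv[m][:,0].astype(int)].astype(int)
    print(n,'desk',np.median(P[P[:,2]<.006][:,2]))
    H=P[abs(P[:,2]-.06)<.004]
    H=H[np.hypot(*(H[:,:2]-[.51,.315]).T)<.06]; (x,y),rad=cv2.minEnclosingCircle(H[:,:2].astype(np.float32)); print('head',x,y,rad,H.mean(0),len(H))
    K=P[(P[:,2]>.075)&(P[:,0]<.46)]; print('knob',K.mean(0),K.min(0),K.max(0),len(K))
    K=P[(P[:,2]>.072)&(P[:,0]>.46)]; print('post',K.mean(0),K.min(0),K.max(0),len(K))
    B=P[abs(P[:,2]-.012)<.0035]
    print('base',cv2.minAreaRect(B[:,:2].astype(np.float32)),len(B))
    J=P[(abs(P[:,2]-.034)<.003)&(P[:,1]<.24)]; print('jaw',cv2.minAreaRect(J[:,:2].astype(np.float32)),len(J))
    g=P[(C[:,1]>C[:,0]+20)&(C[:,1]>C[:,2]+10)&(P[:,2]<.04)&(P[:,2]>.017)&(P[:,0]<.56)];print('board',cv2.minAreaRect(g[:,:2].astype(np.float32)),len(g))
E
```

```text
side desk 0.00018166933450768712
head 0.5036700963973999 0.32499808073043823 0.051185477524995804 [0.51130416 0.33881367 0.06028243] 1259
knob [0.41180592 0.34838358 0.09027301] [0.40005239 0.33430469 0.07508639] [0.42174219 0.35519368 0.10206487] 403
post [0.52250332 0.35517146 0.08673313] [0.51819249 0.34727423 0.07249956] [0.52695871 0.35927661 0.09985032] 167
base ((0.5297263264656067, 0.23496660590171814), (0.23651623725891113, 0.3273158669471741), 17.3835506439209) 4318
jaw ((0.5383915305137634, 0.20453479886054993), (0.09928391128778458, 0.07568801939487457), 5.7015557289123535) 463
board ((0.5223159790039062, 0.21904371678829193), (0.08445228636264801, 0.06306279450654984), 8.016691207885742) 599
scene desk -0.0015477734212394748
head 0.509861409664154 0.3177909553050995 0.05074012652039528 [0.51002987 0.32452151 0.05866835] 643
knob [0.40818861 0.3347088  0.08914276] [0.39899269 0.32699595 0.07517232] [0.42049237 0.34907677 0.10055338] 203
post [0.52091238 0.34799584 0.08500014] [0.51699279 0.34295047 0.07206557] [0.52789934 0.35519858 0.09784298] 71
base ((0.5259185433387756, 0.22576873004436493), (0.2475789189338684, 0.309675395488739), 0.6148011684417725) 2878
jaw ((0.537458062171936, 0.20150738954544067), (0.10076100379228592, 0.0712243914604187), 9.4259614944458) 295
board ((0.5213401317596436, 0.2179817408323288), (0.07945083826780319, 0.05515512824058533), 8.758366584777832) 305
```

Emit:
step_arm(increments=[[[3,-3.2,0.3],[0,0,2.6]],[[3,-3.2,0.3],[0,0,2.6]],[[3,-3.2,0.3],[0,0,2.6]],[[3,-3.2,0.3],[0,0,2.6]],[[3,-3.2,0.3],[0,0,2.6]],[[3,-3.2,0.3],[0,0,2.6]],[[3,-3.2,0.3],[0,0,2.6]],[[3,-3.2,0.3],[0,0,2.6]],[[0,0,0],[0,0,0]],[[0,0,0],[0,0,0]]], fingers=0)

```text
clock: 1.1
tool_pos: [0.4677, 0.3251, 0.2624]
eef_rot: [0.006, 1.0, -0.0, -0.0]
contact_force: [-0.4, 1.3, 0.5]
opening: 0.118
finger_force: 0.0
```

Run:
```python
from h import *
c=r.calibration('wrist');p,d=r.snapshot('wrist'); save('w1.png',p); np.savez('pics/w1',p=p,d=d,**c)
s=r.get_state(); print(s['clock'],s['tool_pos'],s['eef_rot'],s['contact_force'],s['opening'],-np.array(c['R']).T@c['t'])
```

```text
1.15 [0.46646475 0.32661029 0.26245271] [ 4.49276609e-03  9.99989726e-01  2.07366386e-04 -5.65979326e-04] [-0.32509703  0.11882195 -0.31242285] 0.0690786106507906 [0.39261827 0.32616192 0.40907335]
```

View pics/w1.png

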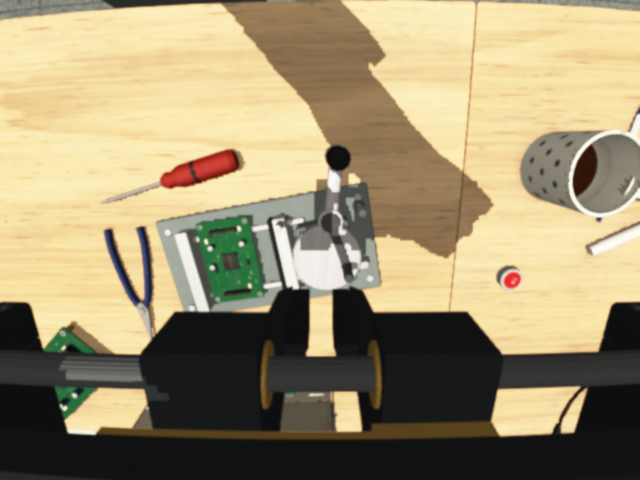

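The wrist view shows the knob top at (338,155), the pivot at (330,218), the head centre at about (325,256), and the lever post at about (362,266), on the right (+y, the opening side). The base's near edge runs from (158,221) to (366,184), and the board is at (230,258).

Run:
```python
from h import *
c=r.calibration('wrist')
a=np.load('pics/w1.npz'); c={k:a[k] for k in('fov_y','cx','cy','k1','R','t')}
e=at_z(c,[[158,221],[366,184],[381,285]],.012); print(e)
v=e[1]-e[0]; print('vice y dir deg',np.degrees(np.arctan2(v[1],v[0])),np.linalg.norm(v))
v=e[2]-e[1]; print('vice x dir deg',np.degrees(np.arctan2(v[1],v[0])),np.linalg.norm(v))
print('knob',at_z(c,[[338,155]],.1),'pivot',at_z(c,[[330,218]],.067))
P,uv=cloud(c,a['d']); m=(P[:,0]>.38)&(P[:,0]<.60)&(P[:,1]>.1)&(P[:,1]<.45)&(uv[:,1]<285); P=P[m];uv=uv[m]
H=P[abs(P[:,2]-.06)<.003]; print('H',H.min(0),H.max(0),len(H))
K=P[(P[:,2]>.09)&(P[:,0]<.45)];print('knob',K.mean(0),np.median(K,0),len(K))
K=P[(P[:,2]>.08)&(P[:,0]>.46)];print('post',K.mean(0),K.min(0),K.max(0),len(K))
I=cv2.resize(a['p'][130:320,150:400],None,fx=3,fy=3,interpolation=2); save('crop2.png',I)
```

```text
[[0.48186992 0.13408212 0.012     ]
 [0.44265038 0.37636697 0.012     ]
 [0.56593018 0.39769972 0.012     ]]
vice y dir deg 99.19492042023073 0.24543863376418537
vice x dir deg 9.817429997190914 0.12511193398542841
knob [[0.40649664 0.34071442 0.1       ]] pivot [[0.46900186 0.33432202 0.067     ]]
H [0.39795382 0.27663282 0.05700011] [0.54400029 0.3701475  0.06281416] 3262
knob [0.40902185 0.34071865 0.09931319] [0.40899176 0.34071257 0.09985218] 494
post [0.51938963 0.35061672 0.09351407] [0.51623736 0.3461472  0.08002551] [0.52514533 0.35567287 0.09983271] 136
```

View pics/crop2.png

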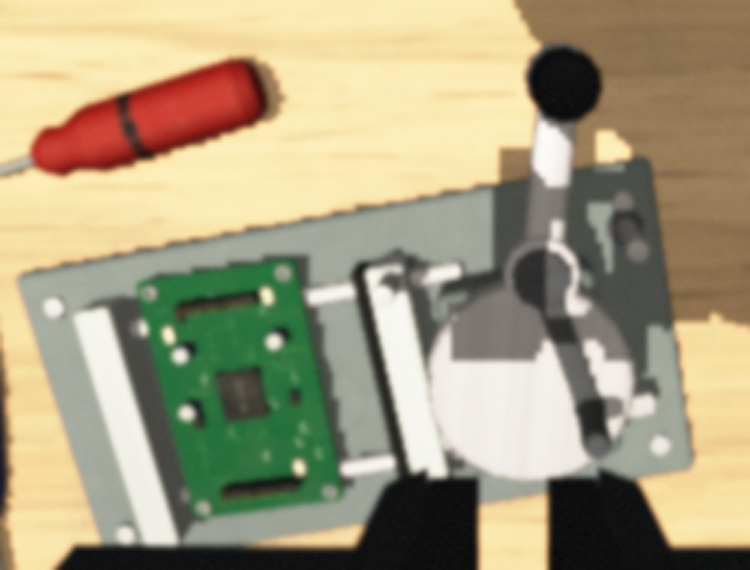

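Emit:
step_arm(increments=[[[2.7,3,0],[0,0,0]],[[2.7,3,0],[0,0,0]],[[0,0,-3.5],[0,0,0]],[[0,0,-3.5],[0,0,0]],[[0,0,-3.5],[0,0,0]],[[0,0,-3.5],[0,0,0]],[[0,0,-2.5],[0,0,0]],[[0,0,-1.5],[0,0,0]],[[0,0,-0.7],[0,0,0]],[[0,0,0],[0,0,0]]])

```text
clock: 2.15
tool_pos: [0.5203, 0.3871, 0.0754]
eef_rot: [0.004, 1.0, -0.0, -0.0]
contact_force: [-0.7, 0.0, 0.4]
opening: 0.005
finger_force: 0.0
```

Emit:
step_arm(increments=[[[0,-0.5,0],[0,0,0]],[[0,-0.5,0],[0,0,0]],[[0,-0.5,0],[0,0,0]],[[0,-0.5,0],[0,0,0]],[[0,-0.4,0],[0,0,0]],[[0,-0.4,0],[0,0,0]],[[0,-0.4,0],[0,0,0]],[[0,-0.4,0],[0,0,0]],[[0,0,0],[0,0,0]],[[0,0,0],[0,0,0]]])

```text
clock: 3.15
tool_pos: [0.5211, 0.3514, 0.0763]
eef_rot: [0.004, 1.0, 0.001, 0.0]
contact_force: [1.3, 4.4, 3.9]
opening: 0.004
finger_force: 2.9
```

Emit:
step_arm(increments=[[[0,-0.3,0],[0,0,0]],[[0,-0.3,0],[0,0,0]],[[0,-0.3,0],[0,0,0]],[[0,-0.3,0],[0,0,0]],[[0,-0.2,0],[0,0,0]],[[0,-0.2,0],[0,0,0]],[[0,-0.1,0],[0,0,0]],[[0,-0.1,0],[0,0,0]],[[0,0,0],[0,0,0]],[[0,0,0],[0,0,0]]])

```text
clock: 4.15
tool_pos: [0.5212, 0.3433, 0.0789]
eef_rot: [0.002, 1.0, 0.009, 0.003]
contact_force: [-0.8, 17.4, 10.5]
opening: 0.002
finger_force: 8.3
```

Run:
```python
from h import *
p,d=r.snapshot('side'); c=r.calibration('side'); np.savez('pics/s2',p=p,d=d)
w,_=r.snapshot('wrist')
A=cv2.resize(p[230:390,260:450],(570,480),interpolation=2); B=cv2.resize(w[130:330,250:430],(230*1,256)); B=cv2.resize(w[130:330,310:400],(216,480),interpolation=2)
save('look1.png',np.hstack([A,B]))
```

```text
(no output)
```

View pics/look1.png

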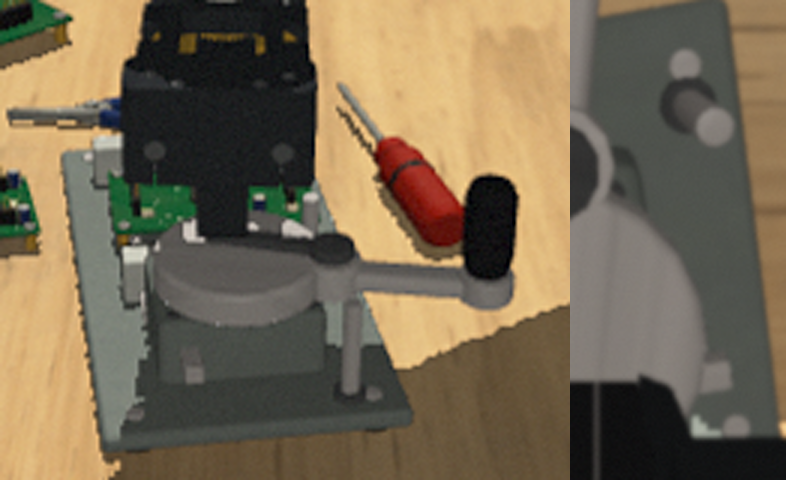

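Emit:
step_arm(increments=[[[0,1.5,0],[0,0,0]],[[0,1.5,0],[0,0,0]],[[0,0,3],[0,0,0]],[[0,0,3],[0,0,0]],[[0,0,3],[0,0,0]],[[-3,0,2],[0,0,0]],[[-3,0,0],[0,0,0]],[[-3,0,0],[0,0,0]],[[0,0,0],[0,0,0]],[[0,0,0],[0,0,0]]])

```text
clock: 5.25
tool_pos: [0.4303, 0.3608, 0.1851]
eef_rot: [0.004, 1.0, -0.002, -0.001]
contact_force: [0.8, -0.7, 0.2]
opening: 0.004
finger_force: 0.0
```

Run:
```python
from h import *
c=r.calibration('wrist');p,d=r.snapshot('wrist'); np.savez('pics/w2',p=p,d=d,**c)
s=r.get_state(); print(s['clock'],s['tool_pos'],s['eef_rot'],s['contact_force'])
P,uv=cloud(c,d); m=(P[:,0]>.38)&(P[:,0]<.60)&(P[:,1]>.1)&(P[:,1]<.45)&(P[:,2]<.12); P=P[m];uv=uv[m]
K=P[(P[:,2]>.09)&(P[:,0]<.45)];print('knob',np.median(K,0),uv[(P[:,2]>.09)&(P[:,0]<.45)].mean(0))
k=(P[:,2]>.08)&(P[:,0]>.46);K=P[k];print('post',K.mean(0),K.min(0),K.max(0),len(K),uv[k].mean(0))
k=(P[:,2]>.064)&(P[:,2]<.07)&(P[:,0]>.46);K=P[k];print('arm',K.min(0),K.max(0),len(K),uv[k].mean(0))
save('w2.png',cv2.resize(p[100:350,100:420],None,fx=2.3,fy=2.3,interpolation=2))
```

```text
5.3 [0.43142932 0.36092158 0.18511512] [ 4.85287237e-03  9.99987311e-01 -1.31596448e-03 -3.09464469e-04] [-0.03525725 -0.14856635 -0.19051154]
knob [0.40785606 0.3414856  0.09991834] [292.1940874  219.68123393]<stdin>:6: RuntimeWarning: Mean of empty slice.
  ret = um.true_divide(
Traceback (most recent call last):
ValueError: zero-size array to reduction operation minimum which has no identity
```

```bash
cat > look.py <<'E'
from h import *
import sys
def look():
  out={}
  for n in('side','scene'):
    p,d=r.snapshot(n); np.savez('pics/l_'+n,p=p,d=d); P,uv=cloud(r.calibration(n),d)
    m=(P[:,0]>.38)&(P[:,0]<.57)&(P[:,1]>.15)&(P[:,1]<.45)&(P[:,2]<.103)&(P[:,2]>.075); P=P[m]
    for l,k in(('knob',P[:,0]<.45),('post',P[:,0]>.47)):
      K=P[k]; print(n,l,len(K),*( [np.round(x,4) for x in (K.mean(0),K.min(0),K.max(0))] if len(K) else []))
    out[n]=p
  return out
E
python3 - <<'E'
from look import *
o=look()
save('l1.png',np.hstack([cv2.resize(o['side'][220:390,260:450],(447,400),interpolation=2),cv2.resize(o['scene'][170:310,170:290],(343,400),interpolation=2)]))
E
```

```text
side knob 407 [0.4117 0.3483 0.0902] [0.3999 0.3344 0.075 ] [0.4217 0.3552 0.1022]
side post 129 [0.5238 0.3277 0.0884] [0.5199 0.3219 0.0755] [0.5277 0.3321 0.0997]
scene knob 201 [0.4081 0.3346 0.0893] [0.3995 0.3277 0.0755] [0.4199 0.3486 0.0996]
scene post 64 [0.5227 0.3203 0.0869] [0.5192 0.3151 0.0759] [0.5289 0.3267 0.0977]
```

View pics/l1.png

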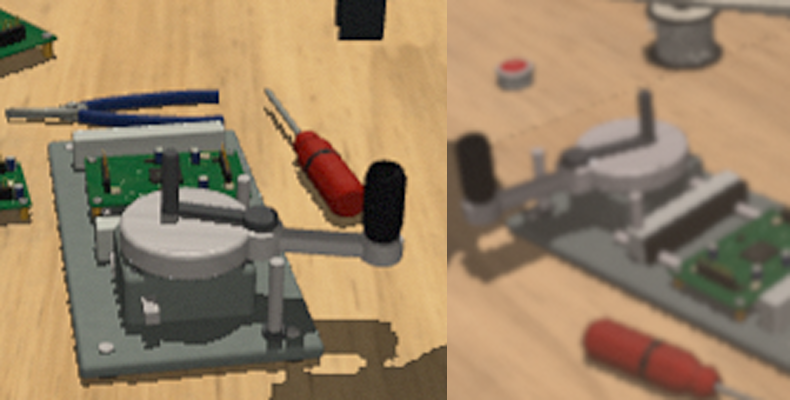

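The side crop shows the post at (170,185) about mid-way and the knob unmoved, so the push stalled at roughly +0.1 rad. I'll grip the post between the pads and carry it over.

Emit:
step_arm(increments=[[[3.1,-1.3,0],[0,0,0]],[[3.1,-1.2,0],[0,0,0]],[[3.0,-1.2,0],[0,0,0]],[[0,0,-2],[0,0,0]],[[0,0,-2.5],[0,0,0]],[[0,0,-2.5],[0,0,0]],[[0,0,-2],[0,0,0]],[[0,0,-1.2],[0,0,0]],[[0,0,-0.7],[0,0,0]],[[0,0,0],[0,0,0]]], fingers=0.5, grip_force=10)

```text
clock: 6.4
tool_pos: [0.5231, 0.3249, 0.0761]
eef_rot: [0.005, 1.0, -0.0, -0.0]
contact_force: [-0.6, -0.1, -0.5]
opening: 0.503
finger_force: 0.0
```

Emit:
step_arm(increments=[[[0,0,0],[0,0,0]],[[0,0,0],[0,0,0]],[[0,0,0],[0,0,0]],[[0,0,0],[0,0,0]],[[0,0,0],[0,0,0]],[[0,0,0],[0,0,0]],[[0,0,0],[0,0,0]],[[0,0,0],[0,0,0]],[[0,0,0],[0,0,0]],[[0,0,0],[0,0,0]]], fingers=0)

```text
clock: 7.4
tool_pos: [0.5247, 0.3289, 0.0787]
eef_rot: [0.004, 1.0, 0.003, 0.002]
contact_force: [0.6, 4.6, 5.9]
opening: 0.108
finger_force: 13.6
```

Emit:
step_arm(increments=[[[0,0.3,0.3],[0,0,0]],[[0,0,0.3],[0,0,0]],[[0,0,0.2],[0,0,0]],[[0,0,0],[0,0,0]],[[0,0,0],[0,0,0]],[[0,0,0],[0,0,0]],[[0,0,0],[0,0,0]],[[0,0,0],[0,0,0]],[[0,0,0],[0,0,0]],[[0,0,0],[0,0,0]]])

```text
clock: 8.4
tool_pos: [0.5223, 0.3274, 0.0844]
eef_rot: [0.004, 1.0, -0.001, -0.001]
contact_force: [0.7, -2.0, -17.5]
opening: 0.106
finger_force: 10.0
```

Emit:
step_arm(increments=[[[0,-0.3,-0.2],[0,0,0]],[[0,-0.3,0],[0,0,0]],[[0,-0.3,0],[0,0,0]],[[0,-0.2,0],[0,0,0]],[[0,-0.2,0],[0,0,0]],[[-0.1,-0.2,0],[0,0,0]],[[-0.1,-0.2,0],[0,0,0]],[[-0.1,-0.2,0],[0,0,0]],[[0,0,0],[0,0,0]],[[0,0,0],[0,0,0]]])

```text
clock: 9.4
tool_pos: [0.5198, 0.3128, 0.0841]
eef_rot: [0.003, 1.0, 0.003, 0.001]
contact_force: [-2.6, 4.3, -6.5]
opening: 0.109
finger_force: 10.0
```

Emit:
step_arm(increments=[[[0,-0.2,0],[0,0,0]],[[0,-0.2,0],[0,0,0]],[[0,-0.2,0],[0,0,0]],[[0,-0.2,0],[0,0,0]],[[0,-0.1,0],[0,0,0]],[[0,-0.1,0],[0,0,0]],[[0,0,0],[0,0,0]],[[0,0,0],[0,0,0]],[[0,0,0],[0,0,0]],[[0,0,0],[0,0,0]]])

```text
clock: 10.4
tool_pos: [0.5198, 0.3084, 0.0842]
eef_rot: [0.002, 1.0, 0.007, 0.002]
contact_force: [-2.3, 12.9, -12.6]
opening: 0.107
finger_force: 10.0
```

Run:
```python
from look import *
look(); s=r.get_state(); print(s['tool_pos'],s['contact_force'],s['moment'])
```

```text
side knob 390 [0.4113 0.3346 0.0902] [0.3995 0.32   0.0751] [0.4212 0.3417 0.1021]
side post 205 [0.5201 0.3255 0.0928] [0.5098 0.3095 0.0751] [0.5303 0.3305 0.103 ]
scene knob 204 [0.4078 0.3209 0.0893] [0.3989 0.3131 0.0751] [0.4203 0.3352 0.0997]
scene post 197 [0.5152 0.3017 0.0933] [0.5081 0.2865 0.0768] [0.5299 0.3278 0.1029]
[0.5197588  0.30840823 0.08424508] [ -1.79468545  12.37396275 -11.63180089] [2.63705713 0.49927701 0.01332194]
```

Emit:
step_arm(increments=[[[0,0,0],[0,0,0]],[[0,0,0],[0,0,0]],[[0,0,0],[0,0,0]],[[0,0,0],[0,0,0]],[[0,0,1.5],[0,0,0]],[[0,0,3],[0,0,0]],[[0,0,3],[0,0,0]],[[-3,0,3],[0,0,0]],[[-3,0,3],[0,0,0]],[[-3,0,0],[0,0,0]]], fingers=0.5)

```text
clock: 11.5
tool_pos: [0.4313, 0.3009, 0.2226]
eef_rot: [0.005, 1.0, 0.003, 0.004]
contact_force: [-0.6, 0.9, 0.1]
opening: 0.5
finger_force: 0.0
```

```bash
cat >> look.py <<'E'
yaw=np.radians(9.5); xh=np.array([np.cos(yaw),np.sin(yaw)]); yh=np.array([-xh[1],xh[0]]); ax=np.array([.512,.330])
def jaws(n):
    a=np.load(f'pics/l_{n}.npz'); P,uv=cloud(r.calibration(n),a['d']); q=(P[:,:2]-ax); X=q@xh; Y=q@yh
    m=(abs(P[:,2]-.034)<.0025)&(X>-.03)&(X<.03)&(Y<-.03)&(Y>-.2); h,e=np.histogram(Y[m],np.arange(-.2,-.02,.002)); print(n,'jawtop Y(mm)',[(int(round(b*1000)),int(k)) for b,k in zip(e,h) if k])
E
python3 - <<'E'
from look import *
look(); jaws('scene'); jaws('side')
import numpy as np
for n in('scene','side'):
    a=np.load(f'pics/{n}.npz'); np.savez('pics/l_'+n,p=a['p'],d=a['d']); print('initial'); jaws(n)
s=r.get_state(); print(s['tool_pos'],s['contact_force'])
E
```

```text
side knob 389 [0.4112 0.3345 0.0903] [0.3994 0.3191 0.075 ] [0.4213 0.3403 0.1017]
side post 140 [0.5208 0.3129 0.0883] [0.5163 0.3068 0.0761] [0.5255 0.3175 0.0994]
scene knob 206 [0.4078 0.321  0.0893] [0.3988 0.3135 0.0751] [0.42   0.3353 0.0995]
scene post 69 [0.5192 0.3054 0.0864] [0.515  0.3009 0.0753] [0.5254 0.3107 0.099 ]
scene jawtop Y(mm) [(-168, 1), (-166, 21), (-164, 21), (-162, 21), (-160, 19), (-158, 26), (-156, 14), (-154, 17), (-152, 4), (-132, 1), (-62, 3), (-60, 2), (-58, 3), (-56, 7), (-54, 20), (-52, 18), (-50, 8), (-48, 18), (-46, 17), (-44, 14), (-42, 9), (-40, 1), (-32, 18)]
side jawtop Y(mm) [(-166, 1), (-164, 5), (-162, 25), (-160, 17), (-158, 24), (-156, 25), (-154, 22), (-152, 38), (-150, 57), (-148, 6), (-134, 3), (-132, 4), (-130, 3), (-128, 3), (-126, 3), (-124, 1), (-96, 2), (-92, 3), (-90, 4), (-88, 1)]
initial
scene jawtop Y(mm) [(-168, 2), (-166, 11), (-164, 22), (-162, 16), (-160, 17), (-158, 15), (-156, 25), (-154, 15), (-152, 4), (-134, 1), (-132, 3), (-96, 1), (-62, 1), (-60, 2), (-56, 3), (-54, 18), (-52, 19), (-50, 10), (-48, 12), (-46, 17), (-44, 15), (-42, 7), (-40, 1), (-38, 1), (-32, 21)]
initial
side jawtop Y(mm) [(-166, 3), (-164, 9), (-162, 13), (-160, 20), (-158, 30), (-156, 22), (-154, 28), (-152, 37), (-150, 40), (-148, 13), (-136, 2), (-132, 2), (-130, 4), (-128, 3), (-126, 3), (-96, 2), (-94, 2), (-92, 2), (-90, 2), (-88, 1)]
[0.42661645 0.29973634 0.22012569] [ 0.49605773  0.59450641 -0.35178262]
```

Emit:
step_arm(increments=[[[-0.8,1.4,0],[0,0,0]],[[-0.8,1.4,0],[0,0,0]],[[0,0,-2],[0,0,0]],[[0,0,-3],[0,0,0]],[[0,0,-3],[0,0,0]],[[0,0,-1],[0,0,0]],[[0,0,0],[0,0,0]],[[0,0,0],[0,0,0]],[[0,0,0],[0,0,0]],[[0,0,0],[0,0,0]]])

```text
clock: 12.6
tool_pos: [0.4147, 0.3278, 0.1289]
eef_rot: [0.005, 1.0, 0.001, 0.001]
contact_force: [0.3, 0.3, 0.5]
opening: 0.499
finger_force: 0.0
```

Emit:
step_arm(increments=[[[-0.5,0,-2],[0,0,0]],[[0,0,-2],[0,0,0]],[[0,0,-1.5],[0,0,0]],[[0,0,-0.6],[0,0,0]],[[0,0,0],[0,0,0]],[[0,0,0],[0,0,0]],[[0,0,0],[0,0,0]],[[0,0,0],[0,0,0]],[[0,0,0],[0,0,0]],[[0,0,0],[0,0,0]]])

```text
clock: 13.6
tool_pos: [0.4092, 0.3274, 0.067]
eef_rot: [0.004, 1.0, 0.0, 0.0]
contact_force: [-0.3, 0.7, 0.3]
opening: 0.497
finger_force: 0.0
```

Emit:
step_arm(increments=[[[0,0,0],[0,0,0]],[[0,0,0],[0,0,0]],[[0,0,0],[0,0,0]],[[0,0,0],[0,0,0]],[[0,0,0],[0,0,0]],[[0,0,0],[0,0,0]],[[0,0,0],[0,0,0]],[[0,0,0],[0,0,0]],[[0,0,0],[0,0,0]],[[0,0,0],[0,0,0]]], fingers=0, grip_force=20)

```text
clock: 14.6
tool_pos: [0.409, 0.3273, 0.0667]
eef_rot: [0.004, 1.0, 0.0, -0.0]
contact_force: [-0.5, -0.1, 0.1]
opening: 0.243
finger_force: 20.0
```

Run:
```python
import numpy as np
a=np.radians(181.5+4.3*np.arange(11)); print(np.round(np.diff(np.c_[np.cos(a),np.sin(a)]*10.45,axis=0),2).tolist())
```

```text
[[0.05, -0.78], [0.11, -0.78], [0.17, -0.77], [0.22, -0.75], [0.28, -0.73], [0.33, -0.71], [0.39, -0.68], [0.44, -0.65], [0.48, -0.62], [0.53, -0.58]]
```

Emit:
step_arm(increments=[[[0.05,-0.78,0],[0,0,4.3]],[[0.11,-0.78,0],[0,0,4.3]],[[0.17,-0.77,0],[0,0,4.3]],[[0.22,-0.75,0],[0,0,4.3]],[[0.28,-0.73,0],[0,0,4.3]],[[0.33,-0.71,0],[0,0,4.3]],[[0.39,-0.68,0],[0,0,4.3]],[[0.44,-0.65,0],[0,0,4.3]],[[0.48,-0.62,0],[0,0,4.3]],[[0,0,0],[0,0,0]]])

```text
clock: 15.6
tool_pos: [0.4345, 0.2615, 0.0667]
eef_rot: [-0.326, 0.945, -0.0, 0.0]
contact_force: [0.5, -0.4, -0.1]
opening: 0.239
finger_force: 20.0
```

Emit:
step_arm(increments=[[[0.18,-0.2,0],[0,0,1.5]],[[0.18,-0.2,0],[0,0,1.5]],[[0.19,-0.2,0],[0,0,1.5]],[[0.19,-0.19,0],[0,0,1.5]],[[0,0,0],[0,0,0]],[[0,0,0],[0,0,0]],[[0,0,0],[0,0,0]],[[0,0,0],[0,0,0]],[[0,0,0],[0,0,0]],[[0,0,0],[0,0,0]]])

```text
clock: 16.6
tool_pos: [0.4411, 0.2546, 0.0667]
eef_rot: [-0.376, 0.927, -0.0, -0.0]
contact_force: [0.4, -1.0, -0.3]
opening: 0.241
finger_force: 20.0
```

Run:
```python
from look import *
look(); jaws('scene'); s=r.get_state(); print(s['tool_pos'],s['contact_force'])
```

```text
side knob 495 [0.4353 0.2694 0.0901] [0.4159 0.2392 0.0751] [0.45   0.2832 0.1029]
side post 130 [0.5341 0.3233 0.0886] [0.5302 0.3166 0.0752] [0.5382 0.3274 0.0997]
scene knob 444 [0.4352 0.2503 0.0894] [0.416  0.228  0.0752] [0.4499 0.2682 0.1029]
scene post 3 [0.5361 0.3139 0.0775] [0.5343 0.3125 0.077 ] [0.5382 0.3149 0.0781]
scene jawtop Y(mm) [(-168, 4), (-166, 18), (-164, 20), (-162, 21), (-160, 22), (-158, 16), (-156, 22), (-154, 18), (-152, 3), (-134, 1), (-96, 1), (-60, 2), (-58, 3), (-56, 7), (-54, 18), (-52, 16), (-50, 15), (-48, 18), (-46, 16), (-44, 12), (-42, 12), (-40, 1), (-32, 19)]
[0.44110208 0.25456963 0.06671836] [ 0.74471392 -2.56814746 -0.88319972]
```

Run:
```python
import numpy as np
for s,st in((226.4,-4),(186.4,-3.1)):
  a=np.radians(s+st*np.arange(11)); print(np.round(np.diff(np.c_[np.cos(a),np.sin(a)]*10.5,axis=0),2).tolist())
```

```text
[[-0.51, 0.52], [-0.48, 0.56], [-0.43, 0.59], [-0.39, 0.62], [-0.35, 0.64], [-0.3, 0.67], [-0.26, 0.69], [-0.21, 0.7], [-0.16, 0.72], [-0.11, 0.73]]
[[-0.05, 0.57], [-0.02, 0.57], [0.01, 0.57], [0.04, 0.57], [0.07, 0.56], [0.1, 0.56], [0.14, 0.55], [0.16, 0.54], [0.19, 0.53], [0.22, 0.52]]
```

Emit:
step_arm(increments=[[[-0.51,0.52,0],[0,0,-4]],[[-0.48,0.56,0],[0,0,-4]],[[-0.43,0.59,0],[0,0,-4]],[[-0.39,0.62,0],[0,0,-4]],[[-0.35,0.64,0],[0,0,-4]],[[-0.3,0.67,0],[0,0,-4]],[[-0.26,0.69,0],[0,0,-4]],[[-0.21,0.7,0],[0,0,-4]],[[-0.16,0.72,0],[0,0,-4]],[[-0.11,0.73,0],[0,0,-4]]])

```text
clock: 17.7
tool_pos: [0.4096, 0.3174, 0.0666]
eef_rot: [-0.035, 0.999, -0.002, 0.0]
contact_force: [3.0, -5.1, 0.4]
opening: 0.243
finger_force: 20.0
```

Emit:
step_arm(increments=[[[-0.05,0.57,0],[0,0,-3.1]],[[-0.02,0.57,0],[0,0,-3.1]],[[0.01,0.57,0],[0,0,-3.1]],[[0.04,0.57,0],[0,0,-3.1]],[[0.07,0.56,0],[0,0,-3.1]],[[0.1,0.56,0],[0,0,-3.1]],[[0.14,0.55,0],[0,0,-3.1]],[[0.16,0.54,0],[0,0,-3.1]],[[0.19,0.53,0],[0,0,-3.1]],[[0.22,0.52,0],[0,0,-3.1]]])

```text
clock: 18.7
tool_pos: [0.4175, 0.3726, 0.0666]
eef_rot: [0.232, 0.973, -0.002, -0.0]
contact_force: [0.3, -5.2, 1.6]
opening: 0.24
finger_force: 20.0
```

Run:
```python
from look import *
look(); jaws('scene'); s=r.get_state(); print(s['tool_pos'],s['contact_force'])
d=s['tool_pos'][:2]-np.array([.5139,.3303]); print(np.hypot(*d),np.degrees(np.arctan2(d[1],d[0]))%360)
```

```text
side knob 374 [0.4188 0.3848 0.085 ] [0.3975 0.3564 0.075 ] [0.4387 0.4027 0.1028]
side post 129 [0.5111 0.3128 0.0881] [0.5072 0.3048 0.075 ] [0.5151 0.3172 0.1001]
scene knob 138 [0.4077 0.3511 0.0862] [0.3966 0.3444 0.075 ] [0.4274 0.366  0.0985]
scene post 63 [0.5093 0.3055 0.0878] [0.5052 0.3002 0.0758] [0.5151 0.3118 0.0978]
scene jawtop Y(mm) [(-168, 5), (-166, 9), (-164, 22), (-162, 17), (-160, 22), (-158, 23), (-156, 16), (-154, 20), (-152, 4), (-136, 1), (-130, 1), (-98, 1), (-82, 2), (-80, 2), (-78, 2), (-76, 4), (-74, 18), (-72, 13), (-70, 20), (-68, 18), (-66, 16), (-64, 12), (-62, 13), (-60, 2), (-52, 1), (-46, 1), (-32, 24)]
[0.41787508 0.37348888 0.06664745] [ 1.28078252 -4.06851116  2.08174855]
0.10529038469443536 155.78333775052238
```

Run:
```python
import numpy as np
for s,st in((155.6,3.5),(190.6,3.2)):
  a=np.radians(s+st*np.arange(11)); print(np.round(np.diff(np.c_[np.cos(a),np.sin(a)]*10.5,axis=0),2).tolist())
```

```text
[[-0.25, -0.59], [-0.21, -0.61], [-0.17, -0.62], [-0.13, -0.63], [-0.1, -0.63], [-0.06, -0.64], [-0.02, -0.64], [0.02, -0.64], [0.06, -0.64], [0.1, -0.63]]
[[0.12, -0.57], [0.16, -0.57], [0.19, -0.56], [0.22, -0.54], [0.25, -0.53], [0.28, -0.52], [0.31, -0.5], [0.33, -0.48], [0.36, -0.46], [0.38, -0.44]]
```

Emit:
step_arm(increments=[[[-0.25,-0.59,0],[0,0,3.5]],[[-0.21,-0.61,0],[0,0,3.5]],[[-0.17,-0.62,0],[0,0,3.5]],[[-0.13,-0.63,0],[0,0,3.5]],[[-0.1,-0.63,0],[0,0,3.5]],[[-0.06,-0.64,0],[0,0,3.5]],[[-0.02,-0.64,0],[0,0,3.5]],[[0.02,-0.64,0],[0,0,3.5]],[[0.06,-0.64,0],[0,0,3.5]],[[0.1,-0.63,0],[0,0,3.5]]])

```text
clock: 19.8
tool_pos: [0.4105, 0.3125, 0.0667]
eef_rot: [-0.073, 0.997, 0.001, 0.0]
contact_force: [1.9, -0.8, -2.0]
opening: 0.241
finger_force: 20.0
```

Emit:
step_arm(increments=[[[0.12,-0.57,0],[0,0,3.2]],[[0.16,-0.57,0],[0,0,3.2]],[[0.19,-0.56,0],[0,0,3.2]],[[0.22,-0.54,0],[0,0,3.2]],[[0.25,-0.53,0],[0,0,3.2]],[[0.28,-0.52,0],[0,0,3.2]],[[0.31,-0.5,0],[0,0,3.2]],[[0.33,-0.48,0],[0,0,3.2]],[[0.36,-0.46,0],[0,0,3.2]],[[0.38,-0.44,0],[0,0,3.2]]])

```text
clock: 20.8
tool_pos: [0.4358, 0.2602, 0.0667]
eef_rot: [-0.345, 0.939, 0.0, -0.0]
contact_force: [0.5, -2.3, -0.9]
opening: 0.242
finger_force: 20.0
```

```bash
cat >> look.py <<'E'
def st():
    s=r.get_state(); d=s['tool_pos'][:2]-np.array([.5139,.3303]); print(s['clock'],s['tool_pos'],np.hypot(*d),'deg',np.degrees(np.arctan2(d[1],d[0]))%360)
    u=d/np.hypot(*d); f=s['contact_force']; print('F tang(cw-resist)',f[:2]@[-u[1],u[0]],'radial',f[:2]@u,f[2])
E
python3 - <<'E'
from look import *
look(); jaws('scene'); st(); a=np.load('pics/l_scene.npz')
import numpy as np
a=[226.0-3*k for k in range(0,25)]
E
python3 - <<'E'
import numpy as np
for s,st in((222.4,-3),(192.4,-.5)):
  a=np.radians(s+st*np.arange(11)); print(np.round(np.diff(np.c_[np.cos(a),np.sin(a)]*10.5,axis=0),2).tolist())
E
```

```text
side knob 582 [0.4329 0.2735 0.0902] [0.4113 0.2455 0.075 ] [0.45   0.2894 0.1029]
side post 139 [0.5333 0.3217 0.0882] [0.529  0.3156 0.075 ] [0.5382 0.3255 0.0995]
scene knob 488 [0.4318 0.2536 0.0895] [0.4122 0.2297 0.075 ] [0.4498 0.2739 0.1029]
scene post 30 [0.5324 0.3135 0.0811] [0.5281 0.31   0.0752] [0.537  0.3176 0.0906]
scene jawtop Y(mm) [(-168, 2), (-166, 18), (-164, 25), (-162, 18), (-160, 22), (-158, 26), (-156, 15), (-154, 15), (-152, 4), (-130, 1), (-94, 1), (-82, 2), (-80, 2), (-76, 6), (-74, 17), (-72, 16), (-70, 16), (-68, 19), (-66, 17), (-64, 17), (-62, 11), (-60, 2), (-34, 1), (-32, 14)]
20.9 [0.4363082  0.25959959 0.06673688] 0.10497159807072769 deg 222.3392819655994
F tang(cw-resist) 0.7716986065642859 radial 1.5102557873646214 -0.17460552401970825
[[-0.36, 0.42], [-0.34, 0.43], [-0.31, 0.45], [-0.29, 0.47], [-0.27, 0.48], [-0.24, 0.49], [-0.21, 0.51], [-0.19, 0.52], [-0.16, 0.53], [-0.13, 0.53]]
[[-0.02, 0.09], [-0.02, 0.09], [-0.02, 0.09], [-0.02, 0.09], [-0.02, 0.09], [-0.02, 0.09], [-0.01, 0.09], [-0.01, 0.09], [-0.01, 0.09], [-0.01, 0.09]]
```

Driving to about 192°, then creeping.

Emit:
step_arm(increments=[[[-0.36,0.42,0],[0,0,-3]],[[-0.34,0.43,0],[0,0,-3]],[[-0.31,0.45,0],[0,0,-3]],[[-0.29,0.47,0],[0,0,-3]],[[-0.27,0.48,0],[0,0,-3]],[[-0.24,0.49,0],[0,0,-3]],[[-0.21,0.51,0],[0,0,-3]],[[-0.19,0.52,0],[0,0,-3]],[[-0.16,0.53,0],[0,0,-3]],[[0,0,0],[0,0,0]]])

```text
clock: 21.9
tool_pos: [0.4126, 0.3026, 0.0666]
eef_rot: [-0.114, 0.993, -0.001, 0.0]
contact_force: [2.5, -5.6, 0.0]
opening: 0.24
finger_force: 20.0
```

Run:
```python
from look import *
look(); st(); jaws('scene');st()
a=np.load('pics/l_scene.npz')
save('l3.png',cv2.resize(a['p'][180:310,190:350],None,fx=4,fy=4,interpolation=2))
```

```text
side knob 513 [0.416  0.3137 0.0883] [0.3971 0.2788 0.0751] [0.4291 0.3319 0.1029]
side post 127 [0.5253 0.3151 0.0885] [0.5214 0.3084 0.0752] [0.5293 0.3184 0.0993]
scene knob 457 [0.4092 0.295  0.0896] [0.3963 0.2721 0.0752] [0.4287 0.3254 0.1029]
scene post 49 [0.5248 0.3069 0.0872] [0.5205 0.3032 0.0755] [0.5296 0.3105 0.0971]
22.0 [0.41271463 0.30231358 0.06667815] 0.10498437132194033 deg 195.46067869079633
F tang(cw-resist) 5.382791988562546 radial -0.7093933178318885 -0.36251492007344377
scene jawtop Y(mm) [(-168, 1), (-166, 21), (-164, 19), (-162, 21), (-160, 24), (-158, 22), (-156, 12), (-154, 20), (-152, 5), (-90, 1), (-88, 2), (-86, 3), (-84, 3), (-82, 13), (-80, 18), (-78, 19), (-76, 16), (-74, 19), (-72, 14), (-70, 16), (-68, 4), (-54, 1), (-50, 1), (-48, 1), (-38, 1), (-34, 2), (-32, 12)]
22.0 [0.41271463 0.30231358 0.06667815] 0.10498437132194033 deg 195.46067869079633
F tang(cw-resist) 5.382791988562546 radial -0.7093933178318885 -0.36251492007344377
```

View pics/l3.png

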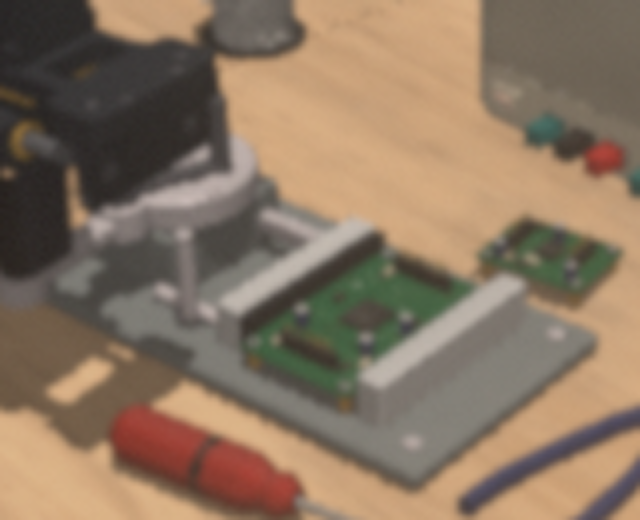

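The board is square between the jaws, with its far edge nearly at the fixed jaw (440,330) and the pad at (310,265) on its near edge. I'll creep on while reading the force.

Emit:
step_arm(increments=[[[-0.02,0.09,0],[0,0,-0.5]],[[-0.02,0.09,0],[0,0,-0.5]],[[-0.02,0.09,0],[0,0,-0.5]],[[-0.02,0.09,0],[0,0,-0.5]],[[-0.02,0.09,0],[0,0,-0.5]],[[-0.02,0.09,0],[0,0,-0.5]],[[0,0,0],[0,0,0]],[[0,0,0],[0,0,0]],[[0,0,0],[0,0,0]],[[0,0,0],[0,0,0]]])

```text
clock: 23.0
tool_pos: [0.4115, 0.3072, 0.0667]
eef_rot: [-0.088, 0.996, -0.001, -0.0]
contact_force: [3.0, -4.6, 0.3]
opening: 0.239
finger_force: 20.0
```

```bash
cat >> look.py <<'E'
def avg(n=6):
    F=[]
    for _ in range(n):
        r.snapshot('scene'); s=r.get_state(); d=s['tool_pos'][:2]-np.array([.5139,.3303]);u=d/np.hypot(*d);F.append(s['contact_force'][:2]@[-u[1],u[0]])
    print('clock',s['clock'],'deg',np.degrees(np.arctan2(d[1],d[0]))%360,'Ft',np.round(F,1),np.mean(F))
E
python3 -c "
from look import *
avg()"
```

```text
clock 23.3 deg 192.71243268189548 Ft [6.1 5.9 4.8 5.3 6.  4.6] 5.443194733889237
```

Emit:
step_arm(increments=[[[-0.02,0.09,0],[0,0,-0.5]],[[-0.02,0.09,0],[0,0,-0.5]],[[-0.02,0.09,0],[0,0,-0.5]],[[-0.02,0.09,0],[0,0,-0.5]],[[0,0,0],[0,0,0]],[[0,0,0],[0,0,0]],[[0,0,0],[0,0,0]],[[0,0,0],[0,0,0]],[[0,0,0],[0,0,0]],[[0,0,0],[0,0,0]]])

```text
clock: 24.3
tool_pos: [0.4107, 0.3108, 0.0667]
eef_rot: [-0.071, 0.997, -0.001, 0.0]
contact_force: [2.6, -4.5, 0.8]
opening: 0.237
finger_force: 20.0
```

```bash
python3 -c "
from look import *
avg()"
```

```text
clock 24.6 deg 190.704436451695 Ft [6.3 5.6 5.4 6.3 4.9 5.7] 5.701858285163694
```

Emit:
step_arm(increments=[[[-0.02,0.09,0],[0,0,-0.5]],[[-0.02,0.09,0],[0,0,-0.5]],[[-0.02,0.09,0],[0,0,-0.5]],[[-0.02,0.09,0],[0,0,-0.5]],[[0,0,0],[0,0,0]],[[0,0,0],[0,0,0]],[[0,0,0],[0,0,0]],[[0,0,0],[0,0,0]],[[0,0,0],[0,0,0]],[[0,0,0],[0,0,0]]])

```text
clock: 25.6
tool_pos: [0.4101, 0.3144, 0.0666]
eef_rot: [-0.053, 0.999, -0.001, 0.0]
contact_force: [3.6, -4.9, 0.4]
opening: 0.243
finger_force: 20.0
```

```bash
python3 -c "
from look import *
avg()"
```

```text
clock 25.9 deg 188.72963775047282 Ft [5.4 5.8 6.  5.5 5.1 5.3] 5.5285330850084184
```

Emit:
step_arm(increments=[[[-0.02,0.09,0],[0,0,-0.5]],[[-0.02,0.09,0],[0,0,-0.5]],[[-0.02,0.09,0],[0,0,-0.5]],[[-0.02,0.09,0],[0,0,-0.5]],[[0,0,0],[0,0,0]],[[0,0,0],[0,0,0]],[[0,0,0],[0,0,0]],[[0,0,0],[0,0,0]],[[0,0,0],[0,0,0]],[[0,0,0],[0,0,0]]])

```text
clock: 26.9
tool_pos: [0.4096, 0.3177, 0.0667]
eef_rot: [-0.036, 0.999, -0.001, 0.0]
contact_force: [3.8, -4.3, -1.0]
opening: 0.238
finger_force: 20.0
```

```bash
python3 -c "
from look import *
avg(); look(); jaws('scene')"
```

```text
clock 27.2 deg 186.8820287001676 Ft [6.  6.3 5.7 5.4 5.5 5.7] 5.753609493496832
side knob 301 [0.4099 0.342  0.086 ] [0.3979 0.3173 0.0752] [0.4217 0.3482 0.0988]
side post 127 [0.5228 0.3138 0.0882] [0.5189 0.3077 0.075 ] [0.5267 0.3181 0.0996]
scene knob 373 [0.4046 0.311  0.0886] [0.3966 0.2879 0.075 ] [0.4233 0.3438 0.1029]
scene post 65 [0.5212 0.3063 0.0869] [0.5168 0.3033 0.0751] [0.527  0.3133 0.0965]
scene jawtop Y(mm) [(-168, 4), (-166, 20), (-164, 18), (-162, 19), (-160, 17), (-158, 22), (-156, 18), (-154, 17), (-152, 2), (-140, 1), (-92, 1), (-90, 1), (-88, 5), (-86, 5), (-84, 21), (-82, 16), (-80, 16), (-78, 17), (-76, 16), (-74, 12), (-72, 10), (-34, 1), (-32, 21)]
```

Emit:
step_arm(increments=[[[-0.01,0.09,0],[0,0,-0.5]],[[-0.01,0.09,0],[0,0,-0.5]],[[-0.01,0.09,0],[0,0,-0.5]],[[-0.01,0.09,0],[0,0,-0.5]],[[0,0,0],[0,0,0]],[[0,0,0],[0,0,0]],[[0,0,0],[0,0,0]],[[0,0,0],[0,0,0]],[[0,0,0],[0,0,0]],[[0,0,0],[0,0,0]]])

```text
clock: 28.3
tool_pos: [0.4092, 0.321, 0.0666]
eef_rot: [-0.019, 1.0, -0.001, 0.0]
contact_force: [4.0, -5.1, -1.1]
opening: 0.239
finger_force: 20.0
```

```bash
python3 -c "
from look import *
avg()"
```

```text
clock 28.6 deg 185.08934074645617 Ft [5.9 6.5 6.6 6.8 5.9 5.2] 6.141473564112925
```

Emit:
step_arm(increments=[[[-0.01,0.09,0],[0,0,-0.5]],[[-0.01,0.09,0],[0,0,-0.5]],[[-0.01,0.09,0],[0,0,-0.5]],[[-0.01,0.09,0],[0,0,-0.5]],[[0,0,0],[0,0,0]],[[0,0,0],[0,0,0]],[[0,0,0],[0,0,0]],[[0,0,0],[0,0,0]],[[0,0,0],[0,0,0]],[[0,0,0],[0,0,0]]])

```text
clock: 29.6
tool_pos: [0.4089, 0.3243, 0.0666]
eef_rot: [-0.001, 1.0, -0.002, 0.0]
contact_force: [3.6, -6.6, 0.1]
opening: 0.244
finger_force: 20.0
```

```bash
python3 -c "
from look import *
avg()"
```

```text
clock 29.9 deg 183.27181618537668 Ft [6.5 6.9 6.6 6.9 6.5 6.9] 6.7275016787135975
```

Emit:
step_arm(increments=[[[0,0.09,0],[0,0,-0.5]],[[0,0.09,0],[0,0,-0.5]],[[0,0.09,0],[0,0,-0.5]],[[0,0.09,0],[0,0,-0.5]],[[0,0,0],[0,0,0]],[[0,0,0],[0,0,0]],[[0,0,0],[0,0,0]],[[0,0,0],[0,0,0]],[[0,0,0],[0,0,0]],[[0,0,0],[0,0,0]]])

```text
clock: 30.9
tool_pos: [0.4088, 0.3276, 0.0666]
eef_rot: [0.016, 1.0, -0.002, 0.0]
contact_force: [4.3, -6.4, 0.8]
opening: 0.241
finger_force: 20.0
```

```bash
python3 -c "
from look import *
avg()"
```

```text
clock 31.2 deg 181.49040127405675 Ft [6.6 7.3 6.6 6.9 6.7 7.1] 6.8841713281544585
```

Emit:
step_arm(increments=[[[0,0.09,0],[0,0,-0.5]],[[0,0.09,0],[0,0,-0.5]],[[0,0.09,0],[0,0,-0.5]],[[0,0,0],[0,0,0]],[[0,0,0],[0,0,0]],[[0,0,0],[0,0,0]],[[0,0,0],[0,0,0]],[[0,0,0],[0,0,0]],[[0,0,0],[0,0,0]],[[0,0,0],[0,0,0]]])

```text
clock: 32.2
tool_pos: [0.4088, 0.33, 0.0666]
eef_rot: [0.029, 1.0, -0.002, 0.0]
contact_force: [4.6, -7.8, 1.1]
opening: 0.243
finger_force: 20.0
```

```bash
python3 -c "
from look import *
avg(8)"
```

```text
clock 32.6 deg 180.1272266047584 Ft [7.5 5.7 6.7 7.2 7.4 6.2 7.  7.4] 6.891388525121489
```

Emit:
step_arm(increments=[[[0,0.09,0],[0,0,-0.5]],[[0,0.09,0],[0,0,-0.5]],[[0,0.09,0],[0,0,-0.5]],[[0,0,0],[0,0,0]],[[0,0,0],[0,0,0]],[[0,0,0],[0,0,0]],[[0,0,0],[0,0,0]],[[0,0,0],[0,0,0]],[[0,0,0],[0,0,0]],[[0,0,0],[0,0,0]]])

```text
clock: 33.6
tool_pos: [0.4088, 0.3325, 0.0666]
eef_rot: [0.042, 0.999, -0.002, 0.0]
contact_force: [3.7, -7.5, 1.8]
opening: 0.243
finger_force: 20.0
```

```bash
python3 -c "
from look import *
avg(12); look(); jaws('scene'); print(r.get_state()['moment'])"
```

```text
clock 34.2 deg 178.78827563074918 Ft [7.  8.  7.3 7.9 8.1 7.6 7.6 8.  7.3 7.6 7.6 7.6] 7.6215562850798575
side knob 295 [0.4119 0.3579 0.0862] [0.4009 0.3347 0.0751] [0.4218 0.3622 0.0985]
side post 140 [0.5196 0.3128 0.0882] [0.515  0.3067 0.0754] [0.5242 0.3167 0.0997]
scene knob 261 [0.4039 0.3247 0.0869] [0.3964 0.3032 0.075 ] [0.4182 0.3571 0.103 ]
scene post 64 [0.5182 0.3054 0.0872] [0.514  0.3003 0.0757] [0.5239 0.3121 0.0971]
scene jawtop Y(mm) [(-168, 4), (-166, 13), (-164, 21), (-162, 22), (-160, 23), (-158, 22), (-156, 19), (-154, 19), (-152, 3), (-140, 2), (-104, 1), (-102, 1), (-92, 1), (-88, 6), (-86, 14), (-84, 18), (-82, 14), (-80, 20), (-78, 17), (-76, 17), (-74, 11), (-68, 1), (-54, 1), (-42, 1), (-40, 1), (-32, 21)]
[-1.4290734  -0.80909129  0.29246806]
```

Emit:
step_arm(increments=[[[0,0.07,0],[0,0,-0.4]],[[0,0.06,0],[0,0,-0.3]],[[0,0,0],[0,0,0]],[[0,0,0],[0,0,0]],[[0,0,0],[0,0,0]],[[0,0,0],[0,0,0]],[[0,0,0],[0,0,0]],[[0,0,0],[0,0,0]],[[0,0,0],[0,0,0]],[[0,0,0],[0,0,0]]])

```text
clock: 35.3
tool_pos: [0.4088, 0.3336, 0.0666]
eef_rot: [0.049, 0.999, -0.002, 0.0]
contact_force: [4.5, -7.8, 1.9]
opening: 0.242
finger_force: 20.0
```

```bash
python3 -c "
from look import *
avg(12)"
```

```text
clock 35.9 deg 178.21269979280555 Ft [7.6 7.8 8.5 8.8 7.  7.9 7.7 7.8 7.6 7.1 7.7 7. ] 7.700445876487727
```

Estimated grip is about 15–25 N, so I'll let go and retreat.

Emit:
step_arm(increments=[[[0,0,0],[0,0,0]],[[0,0,0],[0,0,0]],[[0,0,0],[0,0,0]],[[0,0,0],[0,0,0]],[[0,0,0],[0,0,0]],[[0,0,1],[0,0,0]],[[0,0,2],[0,0,0]],[[0,0,3],[0,0,0]],[[0,0,3],[0,0,0]],[[0,0,3],[0,0,0]]], fingers=0.55)

```text
clock: 36.9
tool_pos: [0.4073, 0.3381, 0.1888]
eef_rot: [0.047, 0.999, 0.001, -0.0]
contact_force: [1.4, 0.3, -0.3]
opening: 0.549
finger_force: 0.0
```

Run:
```python
from look import *
look(); jaws('scene'); s=r.get_state(); print(s['clock'],s['tool_pos'],s['contact_force'])
for n in('scene','side'):
    a=np.load(f'pics/l_{n}.npz'); P,uv=cloud(r.calibration(n),a['d']); C=a['p'][uv[:,1].astype(int),uv[:,0].astype(int)].astype(int)
    m=(C[:,1]>C[:,0]+20)&(C[:,1]>C[:,2]+10)&(P[:,2]<.04)&(P[:,2]>.017)&(P[:,0]<.58)&(P[:,0]>.4)&(abs(P[:,1]-.22)<.08)
    print(cv2.minAreaRect(P[m][:,:2].astype(np.float32)))
    j=(abs(P[:,2]-.034)<.0025)&(P[:,0]<.6)&(P[:,0]>.45)&(P[:,1]<.2)&(P[:,1]>.12); print('fixed jaw',cv2.minAreaRect(P[j][:,:2].astype(np.float32)))
```

```text
side knob 381 [0.4117 0.3289 0.0904] [0.4008 0.3118 0.075 ] [0.4216 0.3357 0.102 ]
side post 141 [0.522  0.3132 0.0879] [0.5176 0.3073 0.0753] [0.5268 0.3166 0.0995]
scene knob 211 [0.4081 0.3152 0.089 ] [0.3995 0.3077 0.0751] [0.4217 0.3279 0.1002]
scene post 67 [0.5206 0.3061 0.0877] [0.5159 0.3017 0.0753] [0.5267 0.312  0.097 ]
scene jawtop Y(mm) [(-166, 21), (-164, 19), (-162, 19), (-160, 20), (-158, 18), (-156, 24), (-154, 16), (-152, 2), (-142, 1), (-140, 1), (-90, 2), (-88, 8), (-86, 14), (-84, 21), (-82, 12), (-80, 17), (-78, 18), (-76, 16), (-74, 10), (-72, 1), (-66, 1), (-64, 1), (-62, 1), (-56, 1), (-38, 1), (-36, 1), (-34, 1), (-32, 18)]
37.0 [0.40918441 0.33991509 0.1911063 ] [ 1.25415345  0.18870003 -0.37735794]
((0.5261640548706055, 0.21550750732421875), (0.0850672572851181, 0.048369456082582474), 10.633678436279297)
fixed jaw ((0.5395308136940002, 0.18613001704216003), (0.09897756576538086, 0.03985060751438141), 9.026636123657227)
((0.5311364531517029, 0.21743819117546082), (0.09968534111976624, 0.06688448041677475), 9.626585006713867)
fixed jaw ((0.5402668714523315, 0.18600773811340332), (0.09924579411745071, 0.03654510900378227), 7.154275894165039)
```

The jaw's position is unchanged after release: mean shift about 0.3 mm in the closing direction. The board is square to the jaws and the lever is on the closing side, so I'm handing in.

```bash
python3 -c "
from h import r
print(r.finish_job())"
```

```text
the job is handed in; nothing more can be done
None
```

I handed the job in at about 37 s with the board clamped square, the direction lever on its closing side and the arm clear. The hand-in returned no verdict. I put the grip at 15–25 N from knob force and handle angle, not a direct reading.

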